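# Keeper spindle into the tape holder's hidden socket

## Robot

A 7-joint arm with a two-finger parallel gripper is mounted at the origin on the work surface. World frame = base frame: x ahead of the robot, y to its left, z up, the work surface at z = 0. Lengths are in m, angles in rad, forces in N, time in s.
With the tool pointing down it reaches from about 0.425 to 0.925 m from the base axis. Payload 6.8 kg.
Tool frame: the origin (TCP) lies on the centre line of the jaws, within the pads' length; the fingertips stand bot.tip_reach ahead of it and the grasp point (between the pads) lies 3 mm ahead of it (bot.tip_reach is the distance from the TCP to the fingertips, in m); z points along the fingers, y is the line along which they close (so a half turn about z gives the same grasp; the last joint's range is limited). The gripper opens to 85 mm and grips with 20 to 120 N. Pads are 22 mm wide; open, the fingers measure 114 mm over their backs; the gripper's body (76 mm by 85 mm) begins 54 mm behind the grasp point. The pads swing forward as they close: fully open they stand 13 mm farther back than shut.
Start: joints at [1.089, 0.477, 0.022, 1.555, -0.011, 1.109, -0.083], TCP at [0.246, -0.628, 0.23] pointing down, gripper open.
Joint ranges: [-2.96, 2.96], [-0.34, 2.1], [-1.41, 1.46], [0.24, 2.44], [-1.37, 4.51], [0.17, 1.92], [-2.96, 2.96]. Speed limits (rad/s): [2.39, 2.39, 3.14, 3.14, 3.14, 3.14, 3.14].

## Interface

Orientations are given as a unit quaternion [w, x, y, z].
In Python, from station import bot gives the robot as it stands.
- The arm moves only by the tool jog_arm, never from a script. Its argument "deltas" is a list of rows, each a list of 7 numbers: the shift along the world's x, y, z in m, then the turn, a rotation vector about the world's x, y, z in rad, then the opening, from 0 (shut) to 1 (fully open). In form: [[x, y, z, rx, ry, rz, grip], ...]. A call has 1 to 10 rows; each row shifts and turns the commanded pose from where the row before left it; what a row does not reach is not made up. A row lasts 1/10 s, in which the tool goes at most 50 mm and 8.59 degrees, less where a joint would pass 70% of its speed; a pose out of reach is approached as far as the arm can. A call with a gripper value outside its range is refused whole. The fingers move at their own pace and stop on an object; "newtons" is the grip in N (left out, the last holds). Time passes only in rows, so rows that do not move let the fingers close. It gives the time, the measured TCP pose, the force, the opening and the grip force at its end, in the units of the state.
- bot.get_obs(): the state, without advancing time (a new reading comes with each control period).
- bot.read_camera(name): name is "side" or "top"; returns a dict with "img" (384x512x3 uint8, red, green, blue), "K" (3x3 intrinsics, pixels), "eye" and "attitude" of the camera in the world. Camera axes: x right, y down, z forward; pixel columns grow to the right and rows downward; lengths in m; the calibration is good to about 2 mm. A picture is of the moment at which its call begins. There is no depth.
- bot.hand_in(): hands the job in; it is judged then, once.
The state is a dict: "t": time; "q": joint angles; "joint_vel": joint speeds; "joint_torque": joint torques, N m; "eef_pos": TCP position; "tool_rot": TCP orientation; "contact_force": force on the tool from outside, world axes, zero at the start; "torque": the same for the moment, N m; "gripper_width": opening from 0.0 (shut) to 1.0 (fully open); "grasp_force": force on a finger pad.
Only numpy, scipy, OpenCV 4.12 (cv2) and the standard library are available. Lean on these libraries where they do the work, as an engineer would, in place of code of your own. Each camera call takes 0.05 s, during which the arm holds its last target. There are 200 camera calls.

## Task

A new roll of gummed tape already lies in the grey tape holder. Take the keeper spindle off its rest by its handle, pass it level through the roll's core, and with its nose lightly touching the hidden back face feel up and down the middle line for the socket; then push it gently fully home and let go, so that it stays there. Never ram the holder, leave the roll on its rollers, and do not disturb the other things on the bench.

Things in the scene. Friction and masses are not known exactly. Their poses are not given: they have to be found in the camera images.
- holder: Tape holder, a grey steel stand screwed to the bench: base 165 x 150 x 12 mm (x -95 to +70), two rollers carrying the brown roll, and behind the roll an upright housing 93 mm wide, 172 mm tall. Level +x is the way the spindle goes in: from the open end, through the roll's core, into the housing. +z up, y = 0 the middle line. Origin on the bench, below the housing's hidden face.
- core_centre (a point): Point of the hidden face level with the middle of the core: holder x = 0, y = 0, 78 mm above the bench. The face is the upright plane x = 0, flat and hard, covered by the roll. Pushing the holder with over 35 N through the spindle, or over 20 N with the gripper, counts as ramming. Axes as the holder's.
- socket_line (a point): Lowest point, on the hidden face, where the middle of the socket can be: 56 mm above the bench, y = 0. From here up to 100 mm above the bench (22 mm either side of the core's middle) the socket may be at any height, as earlier users clamped it; not measured. It is a round blind hole parallel to x, 18 mm across, 45 mm deep, square-edged, on y = 0.
- tear_bar (a point): Top middle of the tear-off bar beside the roll, 90 mm above the bench, holder x -56 to 0, y +71 to +95 mm. Axes as the holder's.
- roll: Roll of brown gummed paper tape lying loose on the holder's rollers, 0.6 kg: 126 mm across, 50 mm wide (holder x -55 to -4 mm), with a round core open from end to end, 72 mm inside diameter. Origin at its very centre, 78 mm above the bench; its x axis is the axis of the core, parallel to the holder's x.
- spindle: Keeper spindle, 0.15 to 0.27 kg, balanced some 20 mm ahead of its origin, lying level and loose on its rest, axis 62 mm above the bench. At the back a black ribbed handle, 80 mm long (x -40 to +40), 20 mm wide with flat sides facing +y and -y, 28 mm tall; then a neck 18 mm across, a thin grey disc 82 mm across at x 55 to 60, and the shaft. Origin on the axis in the middle of the handle, +x towards the nose.
- spindle_nose (a point): Middle of the flat nose on the spindle's axis, x = 163 mm ahead of the middle of the handle. The hollow steel shaft is 16 mm across and 103 mm long from disc to nose, its last 4 mm bevelled to a nose 9 mm across. Fully home, the nose is at the socket's bottom and the disc 1 to 4 mm in front of the roll; let go, it sags by some 4 degrees. Axes as the spindle's.
- rest: The spindle's rest, a steel strip 210 x 70 x 6 mm fixed to the bench with two notched uprights, open at the top, up to about 66 mm tall: one under the shaft 133 mm ahead of the middle of the handle, one under the handle 36 mm behind it. Origin on the bench under the middle of the handle, +x along the spindle towards its nose.
- spare_roll: Bystander, to be left alone: a spare roll of brown gummed paper tape lying flat, 110 mm across, 50 mm tall. Origin at the middle of its underside.
- tape_gun: Bystander, to be left alone: hand tape dispenser with a black drum and a grey grip, about 170 mm long, 150 mm tall. Origin at the middle of its underside.
- box_knife: Bystander, to be left alone: grey box knife lying flat, 135 mm long, 15 mm tall. Origin at the middle of its underside.
- marker: Bystander, to be left alone: black marker pen lying flat, 140 mm long, 15 mm tall. Origin at the middle of its underside.
- parcel: Bystander, to be left alone: small closed brown carton, 140 x 100 x 60 mm. Origin at the middle of its underside.
- label_roll: Bystander, to be left alone: small roll of white labels lying flat, 84 mm across, 35 mm tall. Origin at the middle of its underside.
- scissors: Bystander, to be left alone: grey-handled scissors lying flat, 200 mm long, 12 mm tall. Origin at the middle of its underside.

How it is judged:
On the way, in this order (a step that is already met when the one before it is completed fails the run):
1. the spindle's nose is inside the roll's core, ahead of the hidden face (x of spindle_nose in the frame of holder between -0.045 and 0.004 m and y of spindle_nose in the frame of holder between -0.034 and 0.034 m and z of spindle_nose in the frame of holder between 0.044 and 0.112 m), for 0.1 s.
2. the nose has entered the socket by at least 10 mm (x of spindle_nose in the frame of holder between 0.01 and 0.06 m and y of spindle_nose in the frame of holder between -0.034 and 0.034 m and z of spindle_nose in the frame of holder between 0.044 and 0.112 m), for 0.1 s.
At the end, for the whole second after the job is handed in: The spindle is let go and at rest in the socket, its nose at least 40 mm of the 45 mm deep, its axis within 0.12 rad of the holder's; the roll lies at rest on the rollers, its centre within 12 mm of the middle line and of its starting height and at most 45 mm out from the hidden face (x of spindle_nose in the frame of holder between 0.04 and 0.05 m and y of spindle_nose in the frame of holder between -0.034 and 0.034 m and z of spindle_nose in the frame of holder between 0.044 and 0.112 m and angle between the x axis of spindle and the x axis of holder, either way round below 0.12 rad and linear speed of each of spindle, roll below 0.02 m/s and y of roll in the frame of holder between -0.012 and 0.012 m and z of roll in the frame of holder between 0.066 and 0.09 m and x of roll in the frame of holder above -0.045 m and contact force between the fingers and spindle below 0.1 N); the robot touches nothing.
It fails at once if the gripper rams the spindle into the holder: more than 35 N between them while the fingers bear on the spindle (contact force between spindle and holder above 35 N and contact force between the fingers and spindle above 2 N).
It fails at once if the arm or fingers strike the holder with more than 20 N (contact force between any of the fingers, the arm and holder above 20 N).
It fails at once if a bystander is moved by more than 30 mm (distance of any of spare_roll, tape_gun, box_knife, marker, parcel, label_roll, scissors from where it was at the start of the episode above 0.03 m).
It also fails if it takes over 70 s, if anything falls off the work surface, if the arm or the gripper's body presses on something with over 40 N, if the wrist force passes 120 N, or if a joint passes its speed limit or range.

## Working session

There is one attempt and no reset: what is moved stays moved. The work goes in short steps, Python scripts to look and compute and a tool call to move; the robot and the scene stay as the last step left them, time stands still between calls to the robot, and variables do not carry over. Pictures are saved under pics/ and viewed, at most 10 in all, crops included, and the job is handed in when it is done.

Besides the shell and the picture viewer there is one more tool, called after ">>>" by a JSON object that holds its "op" and its "data", one argument or row to a line. jog_arm: Moves the arm, as the interface text tells. Its arguments: {"type":"object","properties":{"deltas":{"type":"array"},"newtons":{"type":"number"}},"required":["deltas"]}

```bash
mkdir -p pics
python3 - <<'E'
from station import bot
import cv2
for n in("side","top"):
    c=bot.read_camera(n); cv2.imwrite(f"pics/{n}0.png",cv2.cvtColor(c["img"],cv2.COLOR_RGB2BGR)); print(n,c["K"],c["eye"],c["attitude"])
print(bot.get_obs(),bot.tip_reach)
E
```

```text
side [[476.73481885   0.         252.90428749]
 [  0.         476.73481885 187.11765777]
 [  0.           0.           1.        ]] [0.17063805 1.0076966  0.79467081] [ 0.08894543 -0.14617037  0.864679   -0.47228505]
top [[410.21250788   0.         249.20314986]
 [  0.         410.21250788 199.17978458]
 [  0.           0.           1.        ]] [ 0.32567394 -0.058564    1.35552037] [ 0.06497829 -0.70069449  0.70899282 -0.04619764]
{'t': 0.1, 'q': array([ 1.0888766 ,  0.47773385,  0.02236275,  1.55631432, -0.01146388,
        1.10931585, -0.0830912 ]), 'joint_vel': array([ 0.00034615, -0.00233108,  0.00034548, -0.00121534, -0.00146295,
        0.00073329,  0.00037891]), 'joint_torque': array([ 4.00024146e-03, -5.97759354e+01,  1.61338694e+00, -2.81956118e+01,
        1.27910654e-02,  5.01052142e-03, -1.26200712e-05]), 'eef_pos': array([ 0.24627153, -0.62791104,  0.2294285 ]), 'tool_rot': array([-7.88375623e-04,  9.82580260e-01,  1.85836910e-01, -2.31045507e-04]), 'contact_force': array([ 0.33412454,  0.40570008, -0.2441478 ]), 'torque': array([0.0359076 , 0.03740342, 0.00537583]), 'grasp_force': 0.0, 'gripper_width': 1.0010131581039816} 0.022
```

View pics/top0.png

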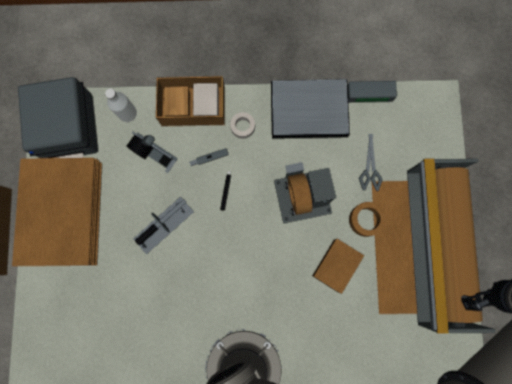

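View pics/side0.png

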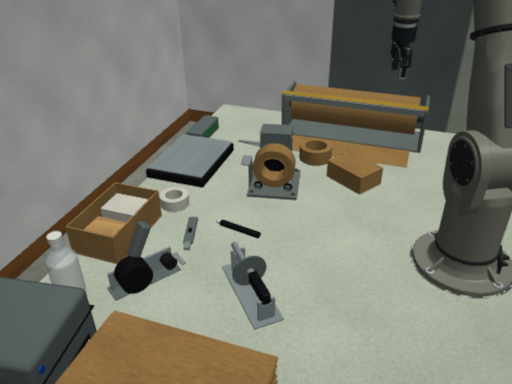

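```bash
cat > h.py <<'E'
import numpy as np, cv2
from scipy.spatial.transform import Rotation as R
def rot(q): return R.from_quat(np.roll(q,-1))
def project(c,P):
    p=rot(c["attitude"]).inv().apply(np.atleast_2d(P)-c["eye"])@c["K"].T
    return p[:,:2]/p[:,2:]
def back(c,uv,z):
    d=rot(c["attitude"]).apply(np.linalg.inv(c["K"])@[uv[0],uv[1],1])
    return c["eye"]+d*(z-c["eye"][2])/d[2]
def crop(img,u,v,w,h,s):
    o=cv2.resize(img[v:v+h,u:u+w],None,fx=s,fy=s,interpolation=cv2.INTER_CUBIC)[:,:,::-1].copy()
    for k in range(0,w,10): cv2.putText(o,str(u+k),(k*s,8),0,.3,(0,0,255)); cv2.line(o,(k*s,10),(k*s,16),(0,0,255))
    for k in range(0,h,10): cv2.putText(o,str(v+k),(0,k*s+4),0,.3,(0,0,255)); cv2.line(o,(20,k*s),(26,k*s),(0,0,255))
    return o
E
python3 - <<'E'
from h import *; from station import bot
t=bot.read_camera("top"); s=bot.read_camera("side")
cv2.imwrite("pics/a.png",np.hstack([crop(t["img"],130,192,66,66,6),crop(t["img"],272,160,66,66,6)]))
cv2.imwrite("pics/b.png",np.hstack([crop(s["img"],215,236,66,92,6),crop(s["img"],238,120,66,92,6)]))
for n,uv in(("spindle handle",(152,235)),("spindle shaft",(182,207))): print(n,back(t,uv,.062))
print(back(t,(300,193),.14),back(t,(321,187),.172))
E
```

```text
spindle handle [0.42052294 0.28432362 0.062     ]
spindle shaft [0.50888851 0.19018658 0.062     ]
[ 0.53545121 -0.17962614  0.14      ] [ 0.54683574 -0.23811979  0.172     ]
```

View pics/a.png

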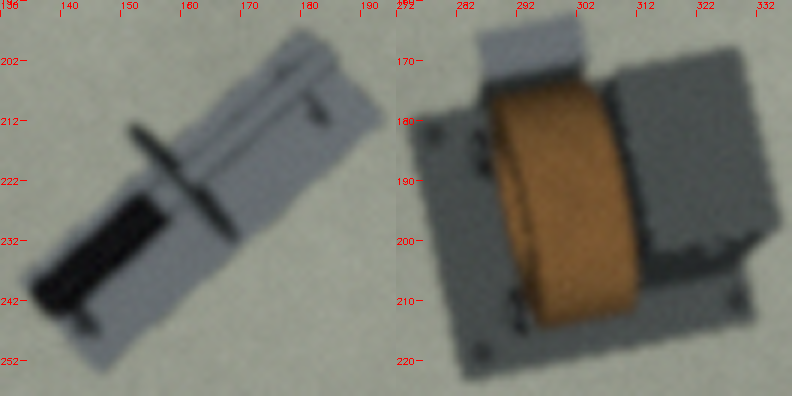

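View pics/b.png

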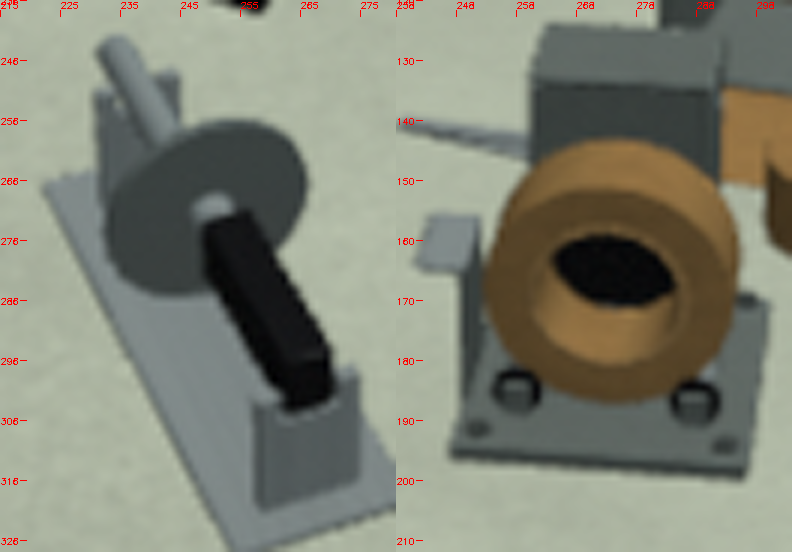

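```bash
cat >> h.py <<'E'
from scipy.optimize import least_squares
def fit(pts,x0):
    # pts: (cam, (X,Y,Z) local, (u,v)); pose x,y,yaw ; returns pose, residuals
    def w(p,L): c,s=np.cos(p[2]),np.sin(p[2]); return [p[0]+c*L[0]-s*L[1],p[1]+s*L[0]+c*L[1],L[2]]
    f=lambda p:np.ravel([project(c,w(p,L))[0]-uv for c,L,uv in pts])
    r=least_squares(f,x0,loss="soft_l1"); return r.x,f(r.x).reshape(-1,2).round(1)
E
python3 - <<'E'
from h import *; from station import bot
t=bot.read_camera("top"); s=bot.read_camera("side")
T=lambda X,Y:np.array([272+(X-396)/6,160+Y/6]); S=lambda X,Y:np.array([238+(X-396)/6,120+Y/6])
T2=lambda X,Y:np.array([130+X/6,192+Y/6]); S2=lambda X,Y:np.array([215+X/6,236+Y/6])
ht=[(t,(-.095,.075,.012),T(410,133)),(t,(-.095,-.075,.012),T(463,381)),(t,(.07,-.075,.012),T(755,320)),(t,(-.056,.095,.09),T(477,35)),(t,(0,.095,.09),T(582,14)),(t,(-.056,.071,.09),T(487,80)),(t,(0,.0465,.172),T(610,70)),(t,(0,-.0465,.172),T(648,250))]
hs=[(s,(-.095,.075,.012),S(450,453)),(s,(-.095,-.075,.012),S(745,468)),(s,(-.056,.095,.09),S(413,262)),(s,(-.056,.071,.09),S(465,270)),(s,(0,.095,.09),S(432,213)),(s,(0,.0465,.172),S(530,82)),(s,(0,-.0465,.172),S(718,90))]
x0=[.54,-.2,-1.4]
for n,p in(("h both",ht+hs),("h top",ht),("h side",hs)): a,b=fit(p,x0); print(n,a.round(4),b.tolist())
st=[(t,(-.04,.01,.076),T2(33,290)),(t,(-.04,-.01,.076),T2(62,318)),(t,(.04,-.01,.076),T2(170,218)),(t,(.04,.01,.076),T2(143,193)),(t,(.0575,.041,.062),T2(130,127)),(t,(.0575,-.041,.062),T2(237,240)),(t,(.163,0,.065),T2(331,60))]
ss=[(s,(.163,0,.062),S2(113,46)),(s,(.055,0,.062),S2(206,208))]
for n,p in(("s both",st+ss),("s top",st)): a,b=fit(p,[.42,.28,-.8]); print(n,a.round(4),b.tolist())
E
```

```text
h both [ 0.547  -0.2116 -1.3827] [[-1.2, -2.2], [-0.6, 0.4], [-0.0, 0.6], [-0.8, 0.6], [-1.0, 0.6], [-0.9, 0.4], [0.7, 0.2], [1.4, 0.8], [-0.8, -2.3], [0.2, -1.1], [0.3, 0.1], [-0.4, -0.8], [0.3, -0.8], [-0.6, -2.2], [-0.7, -1.8]]
h top [ 0.5481 -0.2129 -1.3861] [[-0.8, -2.6], [-0.4, -0.0], [0.3, 0.3], [-0.3, 0.2], [-0.5, 0.2], [-0.4, -0.0], [1.2, -0.2], [1.8, 0.4]]
h side [ 0.5435 -0.2046 -1.3913] [[-0.8, -1.0], [0.4, 0.4], [0.4, 1.2], [-0.3, 0.4], [0.6, 0.3], [-0.3, -1.1], [-0.2, -0.6]]
s both [ 0.4208  0.2993 -0.8367] [[-1.1, 0.6], [-1.9, 0.7], [-0.5, 0.0], [-0.2, -0.5], [1.0, 0.1], [-0.1, 0.1], [0.5, -1.7], [-0.5, -1.7], [0.7, -0.7]]
s top [ 0.4207  0.2981 -0.8298] [[-0.7, 0.7], [-1.4, 0.8], [-0.2, -0.1], [0.1, -0.5], [1.2, 0.1], [0.2, 0.0], [0.6, -2.0]]
```

>>> {"op": "jog_arm", "data": {
  "deltas": [
    [0,0,0.04,0,0,0,1],
    [0,0,0.04,0,0,0,1],
    [0.02,0.02,0.02,0,0,0.08,1],
    [0.03,0.03,0,0,0,0.1,1],
    [0.035,0.03,0,0,0,0.1,1],
    [0.035,0.03,0,0,0,0.1,1],
    [0.035,0.03,0,0,0,0.1,1],
    [0.035,0.03,0,0,0,0.1,1],
    [0.035,0.03,0,0,0,0.1,1],
    [0.035,0.03,0,0,0,0.1,1]
  ]
}}

```text
t: 1.3
eef_pos: [0.5076, -0.397, 0.3305]
tool_rot: [0.0, 0.837, 0.547, 0.0]
contact_force: [0.4, -0.7, -0.7]
gripper_width: 0.999
grasp_force: 0.0
```

>>> {"op": "jog_arm", "data": {
  "deltas": [
    [0,0.04,0,0,0,0.08,1],
    [0,0.04,0,0,0,0.08,1],
    [0,0.04,0,0,0,0.08,1],
    [0,0.04,0,0,0,0.08,1],
    [0,0.04,0,0,0,0.08,1],
    [0,0.04,0,0,0,0.08,1],
    [0,0.04,0,0,0,0.08,1],
    [0,0.04,0,0,0,0.08,1],
    [0,0.04,0,0,0,0.08,1],
    [0,0.04,0,0,0,0.08,1]
  ]
}}

```text
t: 2.3
eef_pos: [0.5062, 0.0031, 0.3305]
tool_rot: [0.0, 0.558, 0.83, -0.0]
contact_force: [0.7, -0.5, -0.2]
gripper_width: 1.002
grasp_force: 0.0
```

>>> {"op": "jog_arm", "data": {
  "deltas": [
    [-0.008,0.029,-0.01,0,0,0.035,1],
    [-0.008,0.029,-0.02,0,0,0.035,1],
    [-0.008,0.029,-0.02,0,0,0.035,1],
    [-0.008,0.029,-0.02,0,0,0.035,1],
    [-0.008,0.029,-0.02,0,0,0.035,1],
    [-0.008,0.029,-0.02,0,0,0.035,1],
    [-0.008,0.029,-0.02,0,0,0.035,1],
    [-0.008,0.029,-0.02,0,0,0.035,1],
    [-0.008,0.029,-0.02,0,0,0.035,1],
    [-0.007,0.027,-0.01,0,0,0.035,1]
  ]
}}

```text
t: 3.3
eef_pos: [0.4264, 0.2902, 0.1487]
tool_rot: [-0.001, 0.406, 0.914, -0.001]
contact_force: [-0.2, -0.4, 0.5]
gripper_width: 0.998
grasp_force: 0.0
```

Run:
```python
from h import *; from station import bot
t=bot.read_camera("top"); s=bot.read_camera("side"); print(bot.get_obs()["eef_pos"])
cv2.imwrite("pics/c.png",np.hstack([crop(t["img"],130,170,80,90,5),crop(s["img"],205,210,80,120,5)[:450]]))
```

```text
[0.42506205 0.2932686  0.14931877]
```

View pics/c.png

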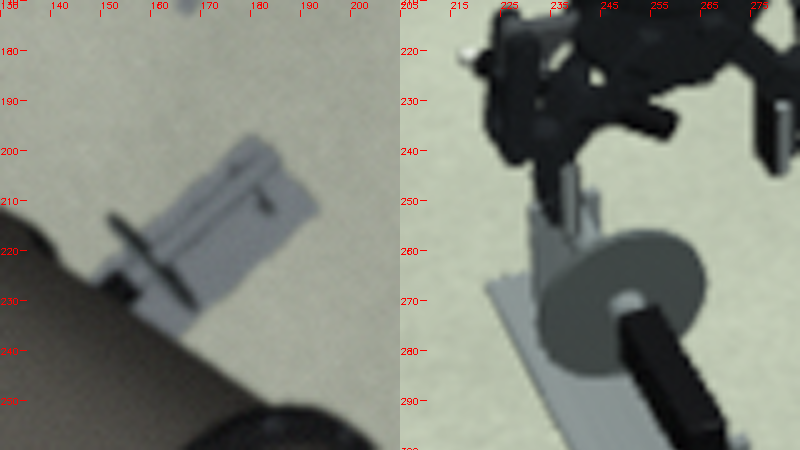

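>>> {"op": "jog_arm", "data": {
  "deltas": [
    [0.002,-0.003,-0.01,0,0,0,1],
    [0,0,-0.02,0,0,0,1],
    [0,0,-0.02,0,0,0,1],
    [0,0,-0.02,0,0,0,1],
    [0,0,-0.01,0,0,0,1],
    [0,0,-0.004,0,0,0,1],
    [0,0,0,0,0,0,1]
  ]
}}

```text
t: 4.1
eef_pos: [0.4298, 0.286, 0.0662]
tool_rot: [0.0, 0.407, 0.913, -0.0]
contact_force: [-0.4, -0.6, -0.0]
gripper_width: 1.0
grasp_force: 0.0
```

>>> {"op": "jog_arm", "data": {
  "deltas": [
    [0,0,0,0,0,0,0.6],
    [0,0,0,0,0,0,0.5],
    [0,0,0,0,0,0,0.4],
    [0,0,0,0,0,0,0.35],
    [0,0,0,0,0,0,0.3],
    [0,0,0,0,0,0,0.25],
    [0,0,0,0,0,0,0.2],
    [0,0,0,0,0,0,0.1],
    [0,0,0,0,0,0,0],
    [0,0,0,0,0,0,0]
  ],
  "newtons": 40
}}

```text
t: 5.1
eef_pos: [0.4311, 0.2881, 0.0673]
tool_rot: [0.001, 0.407, 0.914, 0.002]
contact_force: [4.8, 2.6, 3.3]
gripper_width: 0.225
grasp_force: 38.9
```

>>> {"op": "jog_arm", "data": {
  "deltas": [
    [0,0,0.005,0,0,0,0],
    [0,0,0.01,0,0,0,0],
    [0,0,0.02,0,0,0,0],
    [0,0,0.02,0,0,0,0],
    [0,0,0.02,0,0,0,0],
    [0,0,0.02,0,0,0,0],
    [0,0,0.01,0,0,0,0],
    [0,0,0,0,0,0,0],
    [0,0,0,0,0,0,0]
  ]
}}

```text
t: 6.0
eef_pos: [0.4289, 0.2858, 0.1703]
tool_rot: [-0.0, 0.407, 0.913, -0.001]
contact_force: [0.7, -0.6, -2.1]
gripper_width: 0.217
grasp_force: 39.3
```

Run:
```python
from h import *; from station import bot
o=bot.get_obs(); print({k:o[k] for k in("eef_pos","tool_rot","contact_force","torque","q")}); print((rot(o["tool_rot"])).as_matrix())
t=bot.read_camera("top"); s=bot.read_camera("side")
cv2.imwrite("pics/d.png",np.hstack([crop(t["img"],130,170,80,90,5),crop(s["img"],205,190,80,120,5)[:450]]))
```

```text
{'eef_pos': array([0.42886831, 0.28577979, 0.1703312 ]), 'tool_rot': array([-3.47875656e-04,  4.06863798e-01,  9.13488319e-01, -9.04979976e-04]), 'contact_force': array([ 0.7024255 , -0.61375698, -2.10660541]), 'torque': array([-0.02596525,  0.03272652,  0.0533642 ]), 'q': array([-0.08758599,  0.38435883, -0.75710017,  1.95313173,  0.32681227,
        0.93077912, -0.27447597])}
[[-6.68923458e-01  7.43330025e-01 -1.37196788e-03]
 [ 7.43331284e-01  6.68922062e-01 -1.37030125e-03]
 [-1.00846483e-04 -1.93645330e-03 -9.99998120e-01]]
```

View pics/d.png

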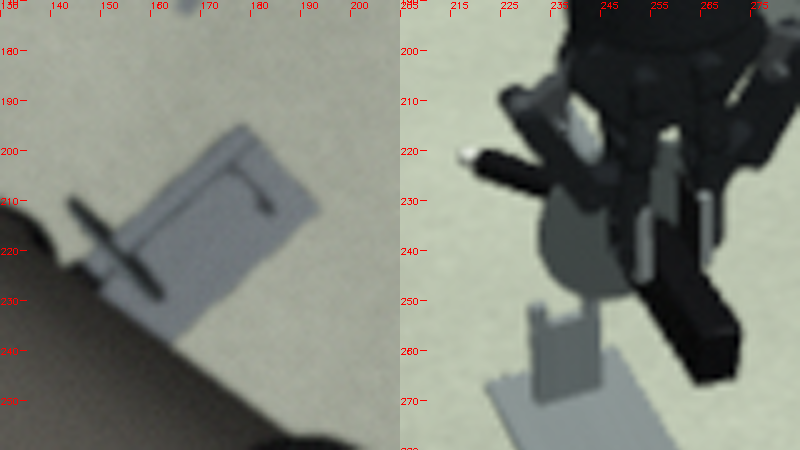

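>>> {"op": "jog_arm", "data": {
  "deltas": [
    [0.007,-0.025,0,0,0,-0.055,0],
    [0.007,-0.025,0,0,0,-0.055,0],
    [0.007,-0.025,0,0,0,-0.055,0],
    [0.007,-0.025,0,0,0,-0.055,0],
    [0.007,-0.025,0,0,0,-0.055,0],
    [0.007,-0.025,0,0,0,-0.055,0],
    [0.007,-0.025,0,0,0,-0.055,0],
    [0.007,-0.025,0,0,0,-0.055,0],
    [0.007,-0.025,0,0,0,-0.055,0],
    [0.01,-0.026,0,0,0,-0.053,0]
  ]
}}

```text
t: 7.1
eef_pos: [0.5017, 0.0346, 0.1703]
tool_rot: [-0.001, 0.639, 0.769, -0.001]
contact_force: [0.6, 1.4, -2.3]
gripper_width: 0.219
grasp_force: 39.3
```

>>> {"op": "jog_arm", "data": {
  "deltas": [
    [0,0,-0.02,0,0,0,0],
    [0,0,-0.03,0,0,0,0],
    [0,0,-0.03,0,0,0,0],
    [0,0,-0.01,0,0,0,0],
    [0,0,0,0,0,0,0],
    [0,0,0,0,0,0,0]
  ]
}}

```text
t: 7.7
eef_pos: [0.503, 0.036, 0.0819]
tool_rot: [0.0, 0.639, 0.77, 0.0]
contact_force: [-0.0, 0.7, -1.6]
gripper_width: 0.221
grasp_force: 39.3
```

Run:
```python
from h import *; from station import bot
o=bot.get_obs(); print({k:o[k] for k in("eef_pos","tool_rot","contact_force")}); print((rot(o["tool_rot"])).as_matrix())
t=bot.read_camera("top"); s=bot.read_camera("side")
cv2.imwrite("pics/e.png",np.hstack([crop(t["img"],235,150,80,90,5),crop(s["img"],225,120,80,90,5)]))
```

```text
{'eef_pos': array([0.50295739, 0.03597934, 0.08188631]), 'tool_rot': array([9.66354775e-05, 6.38622823e-01, 7.69519854e-01, 2.74978828e-04]), 'contact_force': array([-0.00477321,  0.65177035, -1.60734167])}
[[-1.84321762e-01  9.82865829e-01  4.99941347e-04]
 [ 9.82865935e-01  1.84321629e-01  2.99776092e-04]
 [ 2.02489673e-04  5.46630577e-04 -9.99999830e-01]]
```

View pics/e.png

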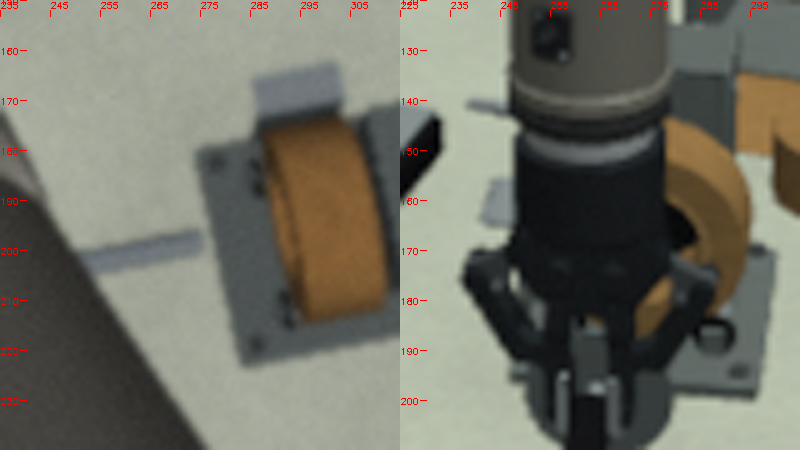

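Run:
```python
from h import *; from station import bot
t=bot.read_camera("top")
T=lambda X,Y:np.array([272+(X-396)/6,160+Y/6]); E=lambda X,Y:np.array([235+X/5,150+Y/5])
ht=[(t,(-.095,.075,.012),E(197,150)),(t,(-.095,-.075,.012),E(243,366)),(t,(.07,-.075,.012),T(755,320)),(t,(-.056,.095,.09),T(477,35)),(t,(0,.095,.09),T(582,14)),(t,(-.056,.071,.09),T(487,80)),(t,(-.056,.095,.09),E(251,75)),(t,(0,.095,.09),E(337,62))]
a,b=fit(ht,[.54,-.2,-1.4]); print(a,b.tolist())
H=R.from_euler("z",a[2]); 
def hol(p): return H.inv().apply(np.array(p)-[a[0],a[1],0])
for z in(.074,.080): print("nose",z,hol(back(t,E(203,238),z)),"shaft",hol(back(t,E(90,260),z)))
o=bot.get_obs(); print("tcp",hol(o["eef_pos"]), "tool yaw rel", R.from_matrix(rot(o["tool_rot"]).as_matrix()).as_matrix()[:2,0]@H.as_matrix()[:2,:2])
print("proj nose",project(t,H.apply([-.1,0,.078])+[a[0],a[1],0]))
# roll ends from top edges: front face widest points at z=.078, y +-.063
for L in((-.055,.063,.078),(-.055,-.063,.078),(-.004,.063,.078),(-.004,-.063,.078)): print((project(t,H.apply(L)+[a[0],a[1],0])[0]-[235,150])*5)
```

```text
[ 0.54892498 -0.2140637  -1.38228967] [[-0.6, -0.6], [-0.3, 0.1], [0.7, -0.0], [-0.1, 0.0], [-0.2, -0.0], [-0.1, -0.2], [0.2, 0.8], [0.4, -0.1]]
nose 0.074 [-0.10625022  0.0042576   0.074     ] shaft [-0.17901973  0.00482348  0.074     ]
nose 0.08 [-0.10666378  0.00334737  0.08      ] shaft [-0.17909258  0.00391059  0.08      ]
tcp [-0.25396664  0.00223955  0.0825963 ] tool yaw rel [-0.99999365  0.00355237]
proj nose [[277.87021554 198.30932179]]
[263.17363303 131.49167261]
[305.83439534 324.72604823]
[341.86177522 115.55873044]
[385.74376228 308.51131908]
```

>>> {"op": "jog_arm", "data": {
  "deltas": [
    [-0.0035,-0.0007,0,0,0,0,0],
    [0.0019,-0.0098,0,0,0,0,0],
    [0.0019,-0.0098,0,0,0,0,0],
    [0.0019,-0.0098,0,0,0,0,0],
    [0.0019,-0.0098,0,0,0,0,0],
    [0.0019,-0.0098,0,0,0,0,0],
    [0.0019,-0.0098,0,0,0,0,0],
    [0.0019,-0.0098,0,0,0,0,0],
    [0,0,0,0,0,0,0],
    [0,0,0,0,0,0,0]
  ],
  "newtons": 60
}}

```text
t: 8.85
eef_pos: [0.5123, -0.0337, 0.0813]
tool_rot: [-0.0, 0.639, 0.769, 0.0]
contact_force: [-0.4, 0.2, -2.9]
gripper_width: 0.211
grasp_force: 61.5
```

```bash
cat >> h.py <<'E'
PH=np.array([.5489,-.2141,0]); HR=R.from_euler("z",-1.382)
def st():
    from station import bot
    o=bot.get_obs(); print("tcp_h mm",(1e3*HR.inv().apply(o["eef_pos"]-PH)).round(1),"F_h",HR.inv().apply(o["contact_force"]).round(1),"M_h",HR.inv().apply(o["torque"]).round(2),"t",o["t"],"rv",(HR.inv()*rot(o["tool_rot"])).as_matrix()[:,0].round(3))
E
python3 - <<'E'
from h import *; st(); from station import bot
t=bot.read_camera("top"); s=bot.read_camera("side")
cv2.imwrite("pics/f.png",np.hstack([crop(t["img"],235,150,80,90,5),crop(s["img"],225,120,80,90,5)]))
E
```

```text
tcp_h mm [-184.1   -2.1   81.3] F_h [-0.2 -0.4 -2.9] M_h [-0.04  0.04  0.01] t 8.85 rv [-1.     0.004  0.   ]
```

View pics/f.png

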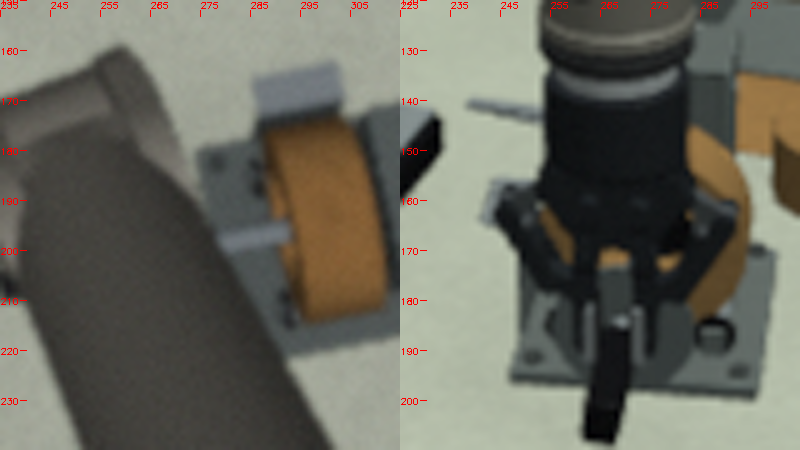

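Run:
```python
from h import *; from station import bot
t=bot.read_camera("top"); s=bot.read_camera("side")
for y in(-.003,0,.003):
  for x in(-.085,-.057): print("top",x,y,((project(t,HR.apply([x,y,.076])+PH)[0]-[235,150])*5).round(1))
for z in(.073,.078): print("side back of handle",z,((project(s,HR.apply([-.148-.0365-.055,-.002,z])+PH)[0]-[225,120])*5+[400,0]).round(1))
```

```text
top -0.085 -0.003 [238.6 242. ]
top -0.057 -0.003 [282.1 233.2]
top -0.085 0 [237.6 237.4]
top -0.057 0 [281.1 228.6]
top -0.085 0.003 [236.6 232.8]
top -0.057 0.003 [280. 224.]
side back of handle 0.073 [599.4 425.6]
side back of handle 0.078 [599.4 417.8]
```

>>> {"op": "jog_arm", "data": {
  "deltas": [
    [0.0015,0.0003,0,0,0,0,0],
    [0.0013,-0.0069,0,0,0,0,0],
    [0.0013,-0.0069,0,0,0,0,0],
    [0.0013,-0.0069,0,0,0,0,0],
    [0.0008,-0.0039,0,0,0,0,0],
    [0.0004,-0.002,0,0,0,0,0],
    [0.0004,-0.002,0,0,0,0,0],
    [0,0,0,0,0,0,0]
  ]
}}

```text
t: 9.85
eef_pos: [0.5193, -0.0622, 0.0813]
tool_rot: [0.0, 0.639, 0.769, 0.0]
contact_force: [-0.1, 0.2, -2.7]
gripper_width: 0.211
grasp_force: 61.5
```

```bash
python3 -c "
from h import *; st()"
```

```text
tcp_h mm [-154.7   -0.6   81.3] F_h [-0.2 -0.  -2.7] M_h [ 0.01 -0.01  0.  ] t 9.85 rv [-1.     0.004  0.   ]
```

>>> {"op": "jog_arm", "data": {
  "deltas": [
    [0.0004,-0.002,0,0,0,0,0],
    [0.0003,-0.0015,0,0,0,0,0],
    [0,0,0,0,0,0,0]
  ]
}}

```text
t: 10.15
eef_pos: [0.52, -0.0657, 0.0813]
tool_rot: [0.0, 0.639, 0.769, -0.0]
contact_force: [-0.6, -0.6, -2.6]
gripper_width: 0.212
grasp_force: 61.5
```

>>> {"op": "jog_arm", "data": {
  "deltas": [
    [0.0002,-0.001,0,0,0,0,0],
    [0.0002,-0.001,0,0,0,0,0],
    [0,0,0,0,0,0,0]
  ]
}}

```text
t: 10.45
eef_pos: [0.5204, -0.0677, 0.0813]
tool_rot: [0.0, 0.639, 0.769, -0.0]
contact_force: [-0.4, -0.1, -2.7]
gripper_width: 0.209
grasp_force: 61.5
```

>>> {"op": "jog_arm", "data": {
  "deltas": [
    [0.0002,-0.001,0,0,0,0,0],
    [0,0,0,0,0,0,0]
  ]
}}

```text
t: 10.65
eef_pos: [0.5206, -0.0686, 0.0813]
tool_rot: [0.0, 0.639, 0.769, -0.0]
contact_force: [-0.0, 0.4, -2.4]
gripper_width: 0.208
grasp_force: 61.5
```

>>> {"op": "jog_arm", "data": {
  "deltas": [
    [0.0002,-0.001,0,0,0,0,0],
    [0,0,0,0,0,0,0]
  ]
}}

```text
t: 10.85
eef_pos: [0.5207, -0.0689, 0.0813]
tool_rot: [-0.0, 0.639, 0.77, 0.0]
contact_force: [-0.2, 2.4, -1.7]
gripper_width: 0.211
grasp_force: 61.5
```

>>> {"op": "jog_arm", "data": {
  "deltas": [
    [0.0002,-0.001,0,0,0,0,0],
    [0,0,0.002,0,0,0,0],
    [0,0,0.002,0,0,0,0],
    [0,0,0.002,0,0,0,0]
  ]
}}

```text
t: 11.25
eef_pos: [0.5206, -0.0695, 0.0872]
tool_rot: [-0.001, 0.639, 0.77, 0.0]
contact_force: [-1.8, 5.1, -4.3]
gripper_width: 0.212
grasp_force: 61.2
```

>>> {"op": "jog_arm", "data": {
  "deltas": [
    [0,0,0.002,0,0,0,0],
    [0,0,0.002,0,0,0,0],
    [0,0,0.002,0,0,0,0]
  ]
}}

```text
t: 11.55
eef_pos: [0.5211, -0.0703, 0.0934]
tool_rot: [0.0, 0.639, 0.77, 0.0]
contact_force: [0.0, 4.6, -4.2]
gripper_width: 0.209
grasp_force: 60.6
```

```bash
python3 -c "
from h import *; st()"
```

```text
tcp_h mm [-146.5   -0.3   93.4] F_h [-4.5  0.9 -4.2] M_h [0.18 1.43 0.08] t 11.55 rv [-1.     0.003  0.   ]
```

>>> {"op": "jog_arm", "data": {
  "deltas": [
    [0,0,0.002,0,0,0,0],
    [0,0,0.002,0,0,0,0]
  ]
}}

```text
t: 11.75
eef_pos: [0.5208, -0.0706, 0.0974]
tool_rot: [-0.0, 0.639, 0.769, -0.0]
contact_force: [-0.7, 4.4, -5.3]
gripper_width: 0.211
grasp_force: 60.2
```

>>> {"op": "jog_arm", "data": {
  "deltas": [
    [0,0,0.002,0,0,0,0],
    [0,0,0.002,0,0,0,0]
  ]
}}

```text
t: 11.95
eef_pos: [0.5211, -0.0708, 0.1015]
tool_rot: [0.0, 0.639, 0.769, -0.0]
contact_force: [-0.4, 3.0, -4.2]
gripper_width: 0.212
grasp_force: 60.3
```

>>> {"op": "jog_arm", "data": {
  "deltas": [
    [0,0,0.002,0,0,0,0],
    [0,0,0.002,0,0,0,0]
  ]
}}

```text
t: 12.15
eef_pos: [0.5216, -0.0718, 0.1058]
tool_rot: [0.001, 0.639, 0.769, -0.0]
contact_force: [0.3, 0.2, -2.7]
gripper_width: 0.21
grasp_force: 60.5
```

```bash
python3 -c "
from h import *; st()"
```

```text
tcp_h mm [-144.9   -0.2  105.8] F_h [-0.2  0.3 -2.7] M_h [ 0.01 -0.04 -0.  ] t 12.15 rv [-1.     0.005 -0.002]
```

>>> {"op": "jog_arm", "data": {
  "deltas": [
    [0.0003,-0.0015,0,0,0,0,0],
    [0.0003,-0.0015,0,0,0,0,0],
    [0,0,0,0,0,0,0]
  ]
}}

```text
t: 12.45
eef_pos: [0.5217, -0.0744, 0.1053]
tool_rot: [0.0, 0.639, 0.769, -0.0]
contact_force: [-0.9, -0.6, -2.5]
gripper_width: 0.208
grasp_force: 60.5
```

```bash
python3 -c "
from h import *; st()"
```

```text
tcp_h mm [-142.4   -0.5  105.3] F_h [ 0.4 -1.  -2.5] M_h [-0.02  0.   -0.04] t 12.45 rv [-1.     0.005 -0.001]
```

>>> {"op": "jog_arm", "data": {
  "deltas": [
    [0.0003,-0.0015,0,0,0,0,0],
    [0.0003,-0.0015,0,0,0,0,0],
    [0.0003,-0.0015,0,0,0,0,0],
    [0,0,0,0,0,0,0]
  ]
}}

```text
t: 12.85
eef_pos: [0.5225, -0.0784, 0.1052]
tool_rot: [0.0, 0.639, 0.769, -0.0]
contact_force: [0.2, -1.1, -2.7]
gripper_width: 0.208
grasp_force: 60.5
```

```bash
python3 -c "
from h import *; st()"
```

```text
tcp_h mm [-138.3   -0.5  105.2] F_h [ 1.2  0.  -2.7] M_h [ 0.02 -0.02 -0.03] t 12.85 rv [-1.     0.004 -0.   ]
```

>>> {"op": "jog_arm", "data": {
  "deltas": [
    [0.0004,-0.002,0,0,0,0,0],
    [0.0004,-0.002,0,0,0,0,0],
    [0.0004,-0.002,0,0,0,0,0],
    [0.0004,-0.002,0,0,0,0,0],
    [0,0,0,0,0,0,0]
  ]
}}

```text
t: 13.35
eef_pos: [0.5241, -0.0865, 0.1053]
tool_rot: [0.0, 0.639, 0.769, -0.0]
contact_force: [-0.2, -0.3, -3.1]
gripper_width: 0.209
grasp_force: 60.4
```

```bash
python3 -c "
from h import *; st()"
```

```text
tcp_h mm [-130.    -0.4  105.3] F_h [ 0.2 -0.3 -3.1] M_h [-0.11 -0.05 -0.12] t 13.35 rv [-1.     0.004 -0.   ]
```

>>> {"op": "jog_arm", "data": {
  "deltas": [
    [0.0004,-0.002,0,0,0,0,0],
    [0.0004,-0.002,0,0,0,0,0],
    [0.0004,-0.002,0,0,0,0,0],
    [0.0004,-0.002,0,0,0,0,0],
    [0.0004,-0.002,0,0,0,0,0],
    [0,0,0,0,0,0,0]
  ]
}}

```text
t: 13.95
eef_pos: [0.5261, -0.0965, 0.1053]
tool_rot: [0.0, 0.639, 0.769, -0.0]
contact_force: [-0.9, -0.4, -2.6]
gripper_width: 0.212
grasp_force: 60.4
```

```bash
python3 -c "
from h import *; st()"
```

```text
tcp_h mm [-119.8   -0.3  105.3] F_h [ 0.3 -1.  -2.6] M_h [-0.16 -0.1  -0.08] t 13.95 rv [-1.     0.004 -0.   ]
```

>>> {"op": "jog_arm", "data": {
  "deltas": [
    [0.0004,-0.002,0,0,0,0,0],
    [0.0004,-0.002,0,0,0,0,0],
    [0.0004,-0.002,0,0,0,0,0],
    [0.0004,-0.002,0,0,0,0,0],
    [0.0004,-0.002,0,0,0,0,0],
    [0,0,0,0,0,0,0]
  ]
}}

```text
t: 14.55
eef_pos: [0.5281, -0.1065, 0.1053]
tool_rot: [0.0, 0.639, 0.769, -0.0]
contact_force: [-1.6, -0.3, -3.6]
gripper_width: 0.208
grasp_force: 60.3
```

>>> {"op": "jog_arm", "data": {
  "deltas": [
    [0.0004,-0.002,0,0,0,0,0],
    [0.0002,-0.001,0,0,0,0,0],
    [0,0,0,0,0,0,0]
  ]
}}

```text
t: 14.85
eef_pos: [0.5286, -0.1092, 0.1052]
tool_rot: [-0.0, 0.639, 0.769, -0.0]
contact_force: [-1.9, 0.6, -3.4]
gripper_width: 0.212
grasp_force: 60.3
```

```bash
python3 -c "
from h import *; st()"
```

```text
tcp_h mm [-106.9   -0.3  105.2] F_h [-1.  -1.8 -3.4] M_h [-0.39  0.25 -0.14] t 14.85 rv [-1.     0.004 -0.   ]
```

>>> {"op": "jog_arm", "data": {
  "deltas": [
    [0.0002,-0.001,0,0,0,0,0],
    [0.0002,-0.001,0,0,0,0,0],
    [0,0,0,0,0,0,0]
  ]
}}

```text
t: 15.15
eef_pos: [0.529, -0.1111, 0.1053]
tool_rot: [-0.0, 0.639, 0.769, -0.0]
contact_force: [-1.7, 1.0, -3.3]
gripper_width: 0.209
grasp_force: 60.3
```

>>> {"op": "jog_arm", "data": {
  "deltas": [
    [0.0002,-0.001,0,0,0,0,0],
    [0.0002,-0.001,0,0,0,0,0],
    [0,0,0,0,0,0,0]
  ]
}}

```text
t: 15.45
eef_pos: [0.5294, -0.1131, 0.1053]
tool_rot: [-0.0, 0.639, 0.769, -0.0]
contact_force: [-1.5, 0.6, -3.6]
gripper_width: 0.209
grasp_force: 60.3
```

Run:
```python
from h import *; st(); from station import bot
t=bot.read_camera("top"); s=bot.read_camera("side")
cv2.imwrite("pics/g.png",np.hstack([crop(t["img"],250,150,80,90,5),crop(s["img"],235,100,80,110,5)[:450]]))
```

```text
tcp_h mm [-102.8   -0.2  105.3] F_h [-0.8 -1.4 -3.6] M_h [-0.46  0.41 -0.2 ] t 15.45 rv [-1.     0.004  0.   ]
```

View pics/g.png

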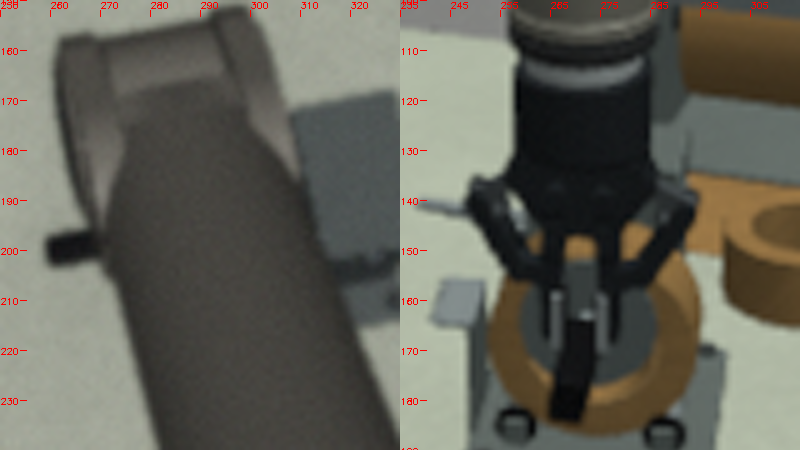

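>>> {"op": "jog_arm", "data": {
  "deltas": [
    [0.0002,-0.001,0,0,0,0,0],
    [0,0,0,0,0,0,0]
  ]
}}

```text
t: 15.75
eef_pos: [0.5296, -0.114, 0.1052]
tool_rot: [-0.0, 0.639, 0.769, -0.0]
contact_force: [-2.3, 0.4, -4.2]
gripper_width: 0.208
grasp_force: 60.3
```

>>> {"op": "jog_arm", "data": {
  "deltas": [
    [0.0002,-0.001,0,0,0,0,0],
    [0,0,0,0,0,0,0]
  ]
}}

```text
t: 15.95
eef_pos: [0.5297, -0.1143, 0.1052]
tool_rot: [-0.0, 0.639, 0.77, 0.0]
contact_force: [-2.6, 3.7, -2.9]
gripper_width: 0.207
grasp_force: 60.3
```

```bash
python3 -c "
from h import *; st()"
```

```text
tcp_h mm [-101.6   -0.2  105.2] F_h [-4.1 -1.8 -2.9] M_h [-0.54  1.09 -0.22] t 15.95 rv [-1.     0.003  0.001]
```

>>> {"op": "jog_arm", "data": {
  "deltas": [
    [0,0,0,0,0,0,0.3],
    [0,0,0,0,0,0,0.4],
    [0,0,0,0,0,0,0.6],
    [0,0,0,0,0,0,0.8],
    [0,0,0,0,0,0,1],
    [0,0,0,0,0,0,1],
    [0,0,0,0,0,0,1],
    [0,0,0,0,0,0,1]
  ]
}}

```text
t: 16.75
eef_pos: [0.5299, -0.115, 0.1053]
tool_rot: [0.0, 0.639, 0.769, 0.0]
contact_force: [0.1, -0.0, 0.7]
gripper_width: 0.999
grasp_force: 0.0
```

```bash
python3 -c "
from h import *; st()"
```

```text
tcp_h mm [-1.009e+02 -1.000e-01  1.053e+02] F_h [0.  0.1 0.7] M_h [-0.02  0.04  0.01] t 16.75 rv [-1.     0.004  0.   ]
```

>>> {"op": "jog_arm", "data": {
  "deltas": [
    [0,0,0.01,0,0,0,1],
    [0,0,0.02,0,0,0,1],
    [0,0,0.03,0,0,0,1],
    [0,0,0.04,0,0,0,1],
    [0,0,0.04,0,0,0,1],
    [0,0,0.04,0,0,0,1],
    [-0.01,0.04,0,0,0,0,1],
    [-0.01,0.04,0,0,0,0,1],
    [-0.01,0.04,0,0,0,0,1],
    [-0.01,0.04,0,0,0,0,1]
  ]
}}

```text
t: 17.75
eef_pos: [0.4892, 0.0466, 0.2862]
tool_rot: [0.001, 0.639, 0.769, 0.0]
contact_force: [1.1, 0.4, -0.1]
gripper_width: 0.996
grasp_force: 0.0
```

>>> {"op": "jog_arm", "data": {
  "deltas": [
    [-0.01,0.04,0,0,0,0,1],
    [-0.01,0.04,0,0,0,0,1],
    [-0.01,0.04,0,0,0,0,1],
    [0,0,0,0,0,0,1],
    [0,0,0,0,0,0,1]
  ]
}}

```text
t: 18.25
eef_pos: [0.4595, 0.1658, 0.2859]
tool_rot: [0.0, 0.638, 0.77, 0.0]
contact_force: [-0.8, -0.2, -0.2]
gripper_width: 0.998
grasp_force: 0.0
```

Run:
```python
from h import *; st(); from station import bot
t=bot.read_camera("top"); s=bot.read_camera("side")
cv2.imwrite("pics/i.png",np.hstack([crop(t["img"],250,150,80,90,5),crop(s["img"],235,110,80,110,5)[:450]]))
```

```text
tcp_h mm [-390.   -16.5  285.9] F_h [ 0.1 -0.9 -0.2] M_h [-0.01 -0.01 -0.03] t 18.25 rv [-1.     0.001 -0.   ]
```

View pics/i.png

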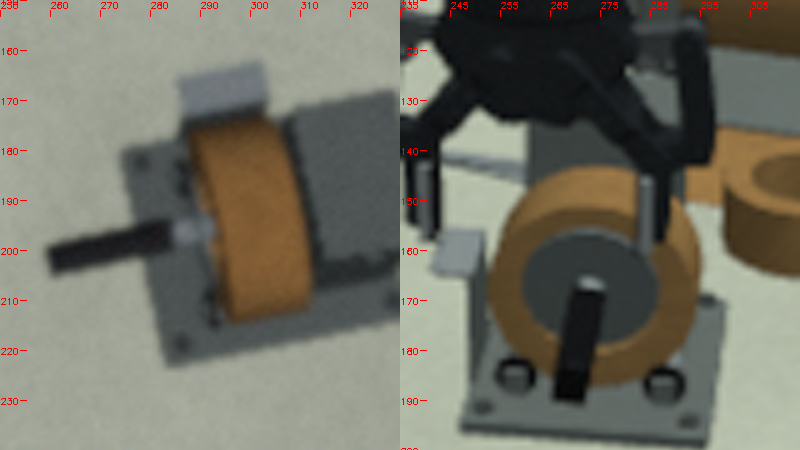

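Run:
```python
from h import *; from station import bot
t=bot.read_camera("top")
for x in(-.163,-.158): print(((project(t,HR.apply([x,0,.10])+PH)[0]-[250,150])*5).round(1))
print(bot.hand_in())
```

```text
[ 41.2 256.2]
[ 49.1 254.6]
the job is handed in; nothing more can be done
None
```

The spindle is seated in the socket and let go: I felt it reach bottom about 46 mm past the face, and the last picture shows its disc close in front of the roll, with the roll still on its rollers. The job is handed in, with no verdict returned.

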